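# Slide the carafe onto the black mat

### The arm

A 6-joint arm with a two-finger parallel gripper is mounted at the origin on a cart in front of the work surface, level with it; the furniture and walls round the work are solid. World frame = base frame: x ahead of the robot, y to its left, z up, the work surface at z = 0. Lengths are in m, angles in rad, forces in N, time in s.
With the tool pointing down it reaches from about 0.2 to 0.875 m from the base axis. Payload 3.4 kg.
Tool frame: the origin (TCP) lies at the very end of the fingers, on their centre line; the grasp point (between the pads) lies 19 mm behind it; z points along the fingers, y is the direction in which the jaws open and shut (so a half turn about z gives the same grasp; the last joint's range is limited). The gripper opens to 94 mm and grips with 3 to 60 N. Pads are 16 mm wide; open, the fingers measure 119 mm over their backs; the gripper's body (75 mm by 177 mm) begins 78 mm behind the grasp point.
Start: joints at [-0.121, 0.276, 1.505, -0, 1.361, -0.121], TCP at [0.575, -0, 0.205] pointing down, gripper open.
Joint ranges: [-2.89, 2.89], [-0.75, 2.08], [0.22, 2.7], [-1.18, 4.32], [0.11, 2.71], [-2.7, 2.7]. Speed limits (rad/s): [2.57, 2.57, 3.14, 3.14, 3.14, 3.14].

### API

Orientations are given as a unit quaternion [x, y, z, w].
In Python, from bench import manip gives the robot as it stands.
- The arm moves only by the tool drive_tool, never from a script. Its argument "motion" is one flat list of numbers, 7 for each row, row after row: the finger opening in m, from 0 to 0.094, then the shift along the tool's x, y, z in m, then the turn, a rotation vector about the tool's x, y, z in rad. In form: [hand, x, y, z, wx, wy, wz, hand, x, y, z, wx, wy, wz, ...]. A call has 1 to 5 rows; each row shifts and turns the commanded pose from where the row before left it, along the tool's axes as they then stand; what a row does not reach is not made up. A row lasts 1/12 s, in which the tool goes at most 41.7 mm and 7.16 degrees, less where a joint would pass 70% of its speed; a pose out of reach is approached as far as the arm can. A call with a gripper value outside its range is refused whole. The fingers move at their own pace and stop on an object; "force" is the grip in N (left out, the last holds). Time passes only in rows, so rows that do not move let the fingers close. It gives the time, the measured TCP pose, the force and the opening at its end, in the units of the state.
- manip.read_state(): the state, without advancing time (a new reading comes with each control period).
- manip.get_image(name): name is "scene" or "side" or "wrist"; returns the picture (480x640x3 uint8, red, green, blue); there is no depth.
- manip.camera_params(name): a dict with "fx", "fy", "cx", "cy" (pixels), "D" ([k1, k2, p1, p2, k3] as OpenCV has them; the pictures are not rectified), "position" and "attitude" of the camera in the world. Camera axes: x right, y up, looking along -z (the intrinsics and any distortion apply to the point x, -y, -z); pixel columns grow to the right and rows downward; lengths in m; the calibration is good to about 2 mm. A picture is of the moment at which its call begins: read the wrist's pose just before it. camera_params takes no time and is no camera call; for the wrist camera it gives the pose at the moment of the call.
- manip.hand_in(): hands the job in, once; it reports no verdict.
The state is a dict: "clock": time; "joints": joint angles; "joint_velocities": joint speeds; "tau": joint torques, N m; "tcp_pos": TCP position; "eef_rot": TCP orientation; "force": force on the tool from outside, world axes, zero at the start; "torque": the same for the moment, N m; "width": finger opening in m.
Only numpy, scipy, OpenCV 4.12 (cv2) and the standard library are available. Lean on these libraries where they do the work, as an engineer would, in place of code of your own. Each camera call takes 0.05 s, during which the arm holds its last target.

### The job

Slide the glass carafe across the tabletop, without lifting or tipping it, and leave it standing in the middle of the round black mat (not the cork one), with its whole foot on the mat. Leave the two mugs and the steel canister where they stand.

Things in the scene. Friction and masses are not known exactly. Their poses are not given: they have to be found in the camera images.
- carafe_mid (a point): Loose glass carafe, dark below, white lid and side handle; 123 mm high, 0.3 to 0.6 kg. The point lies on the axis of its round body, 60 mm up; z is up. Body: a near-upright wall 115 mm across, 1 to 104 mm up; foot 92 mm across. The handle reaches 90 mm from the axis towards (-0.79, -0.61) in x, y, 30 to 114 mm up, and starts facing away from the robot. Pushed 25 to 70 mm up it slides, not tips.
- carafe_handle (a point): The middle of the carafe's white handle, 60 mm above the carafe's underside.
- black_mat_centre (a point): Centre of the top of the round black mat, the target: 136 mm across, 1.4 mm thin, lies flat and fixed on the table; things slide onto it without catching. It may lie to the left or to the right of the cork mat.
- cork_mat_centre (a point): Centre of the top of the round cork-coloured mat, same size, also fixed: not the target.
- polka_mug: Small white mug with yellow dots, loose, 54 mm high, cup 62 mm across; the origin is on the table under the middle of cup and handle together; the cup's axis is 13 mm along its +y, the handle reaches 44 mm along its -y. Stands to the right of the carafe, nearer the robot.
- dark_mug: Small dark grey mug, loose, 49 mm high, cup 66 mm across; the origin is on the table under the middle of cup and handle together; the cup's axis is 14 mm along its +y, the handle reaches 46 mm along its -y. Stands to the right of the carafe, farther from the robot than the other mug.
- canister: Round steel canister with a black lid, loose, 67 mm across, 122 mm high; origin at the centre of its underside. Stands to the left of the carafe, nearer the robot.

How it is judged:
By the outcome, as a careful person would: the job done as asked, in the order asked, and still so for the second after the job is handed in, with the robot touching nothing.
It also fails if it takes over 42 s, if anything falls off the work surface, if the arm or the gripper's body presses on something with over 40 N, if the wrist force passes 120 N, or if a joint passes its speed limit or range.

## Working session

There is one attempt and no reset: what is moved stays moved. The work goes in short steps, Python scripts to look and compute and a tool call to move; the robot and the scene stay as the last step left them, time stands still between calls to the robot, and variables do not carry over. Pictures are saved under pics/ and viewed, and the job is handed in when it is done.

Besides the shell and the picture viewer there is one more tool, called after "Request:" as a command line: name --argument value ..., lists and objects as JSON in quotes. drive_tool: Moves the arm, as the interface text tells. Its arguments: {"type":"object","properties":{"motion":{"type":"array"},"force":{"type":"number"}},"required":["motion"]}

```bash
mkdir -p pics; ls
python3 - <<'E'
from bench import manip
import cv2, json
s=manip.read_state()
print(s)
for n in ("scene","side"):
    im=manip.get_image(n); cv2.imwrite(f"pics/{n}0.png",im[:,:,::-1]); print(n,manip.camera_params(n))
print(manip.camera_params("wrist"))
im=manip.get_image("wrist"); cv2.imwrite("pics/wrist0.png",im[:,:,::-1])
E
```

```text
pics
{'clock': 0.0, 'joints': array([-1.21013601e-01,  2.76582155e-01,  1.50610165e+00, -3.39421346e-05,
        1.36068514e+00, -1.20993592e-01]), 'joint_velocities': array([-0.00113142,  0.00064215, -0.00118408, -0.00079853, -0.00106111,
        0.00029941]), 'tau': array([ 1.66144628e-04, -4.04588020e+01, -2.37234324e+01,  7.02253589e-02,
        3.46444664e-02, -1.77189750e-04]), 'tcp_pos': array([5.74444352e-01, 4.13084503e-05, 2.04624606e-01]), 'eef_rot': array([ 7.07111063e-01,  7.07101941e-01, -5.60682579e-04, -6.88999714e-04]), 'force': array([ 0.16176348,  0.26836659, -0.07902398]), 'torque': array([-0.03743375,  0.01952282, -0.01352176]), 'width': 0.09400212280600212}
scene {'fx': 435.1273911623444, 'fy': 435.1273911623444, 'cx': 315.71992616878447, 'cy': 233.82534551123425, 'D': array([0.01544264, 0.        , 0.        , 0.        , 0.        ]), 'position': array([ 0.05959666, -0.50497274,  0.54656   ]), 'attitude': array([ 0.44241494, -0.14245107, -0.29390462,  0.8352226 ])}
side {'fx': 437.3816510774808, 'fy': 437.3816510774808, 'cx': 323.981025963796, 'cy': 244.0547432586142, 'D': array([-0.03312438,  0.        ,  0.        ,  0.        ,  0.        ]), 'position': array([0.22712272, 0.72880777, 0.56511243]), 'attitude': array([-0.07681992,  0.44257169,  0.87553731, -0.1779422 ])}
{'fx': 334.97531741684395, 'fy': 334.97531741684395, 'cx': 328.0156802592193, 'cy': 237.2246811006033, 'D': array([0.00124996, 0.        , 0.        , 0.        , 0.        ]), 'position': array([0.57339979, 0.06527764, 0.38435403]), 'attitude': array([-1.14166260e-01,  6.61859860e-04,  2.43159816e-05,  9.93461437e-01])}
```

View pics/scene0.png

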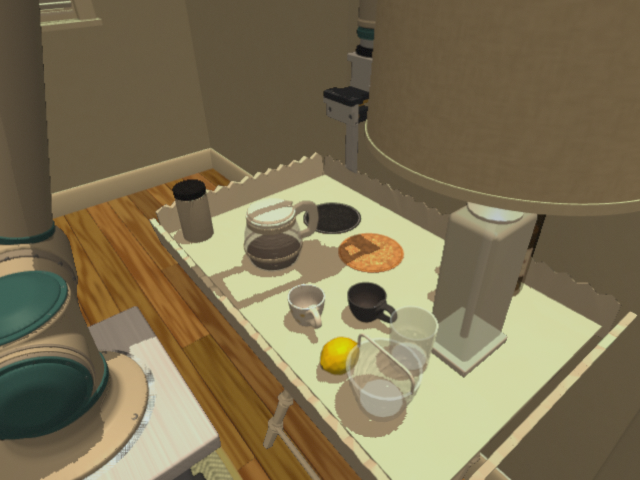

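View pics/side0.png

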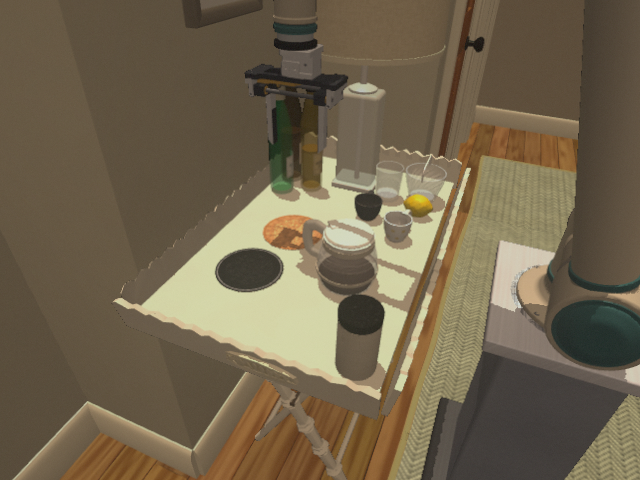

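View pics/wrist0.png

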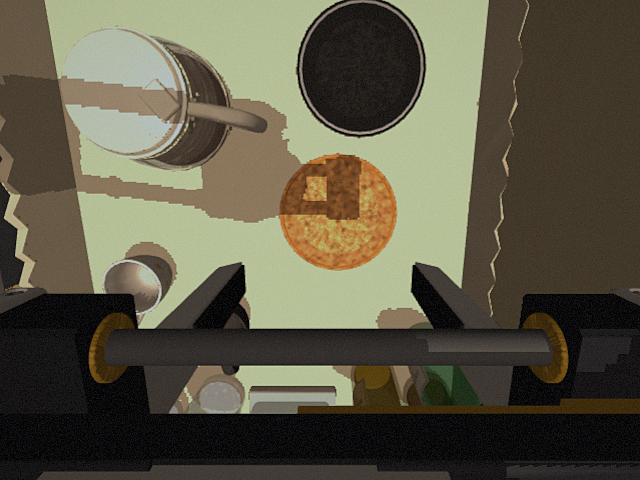

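The pictures show the black mat at the wrist camera's (361,67) and the carafe lid at about (125,90), with its handle pointing to the far side at (265,125). The cork mat is at (338,212). The canister, at the left nearer the robot, is out of wrist view. In the scene camera the carafe is at (275,240), the black mat at (332,218) and the canister at (192,210).

```bash
cat > h.py <<'E'
import numpy as np, cv2
from scipy.spatial.transform import Rotation as R
from bench import manip
def ray(p,px):
    K=np.array([[p['fx'],0,p['cx']],[0,p['fy'],p['cy']],[0,0,1]])
    u=cv2.undistortPoints(np.array(px,float).reshape(-1,1,2),K,p['D']).reshape(-1,2)
    d=np.c_[u[:,0],-u[:,1],-np.ones(len(u))]
    return np.array(p['position']),R.from_quat(p['attitude']).apply(d)
def plane(p,px,z):
    o,d=ray(p,px); t=(z-o[2])/d[:,2]; return o+t[:,None]*d
def proj(p,X):
    X=np.atleast_2d(X).astype(float); c=R.from_quat(p['attitude']).inv().apply(X-p['position'])
    K=np.array([[p['fx'],0,p['cx']],[0,p['fy'],p['cy']],[0,0,1]])
    q=np.c_[c[:,0],-c[:,1],-c[:,2]]
    return cv2.projectPoints(q,np.zeros(3),np.zeros(3),K,p['D'])[0].reshape(-1,2)
def circ(P):
    A=np.c_[2*P[:,:2],np.ones(len(P))]; b=(P[:,:2]**2).sum(1)
    s=np.linalg.lstsq(A,b,rcond=None)[0]; return s[0],s[1],np.sqrt(s[2]+s[0]**2+s[1]**2)
E
python3 - <<'E'
from h import *
p={n:manip.camera_params(n) for n in("scene","side","wrist")}
I={n:cv2.imread(f"pics/{n}0.png") for n in p}
# black mat: dark region
def big(mask,roi):
    m=np.zeros_like(mask); x0,y0,x1,y1=roi; m[y0:y1,x0:x1]=mask[y0:y1,x0:x1]
    c,_=cv2.findContours(m,cv2.RETR_EXTERNAL,cv2.CHAIN_APPROX_NONE); return max(c,key=cv2.contourArea).reshape(-1,2)
for n,roi in(("wrist",(285,0,440,145)),("side",(205,240,295,300)),("scene",(300,198,370,236))):
    g=I[n].max(2); m=(g<110).astype(np.uint8)*255
    c=big(m,roi); P=plane(p[n],cv2.convexHull(c).reshape(-1,2),0.0014)
    e=cv2.fitEllipse(c); print(n,"black",np.round(circ(P),4),c.min(0),c.max(0),np.round(e[0],1))
for n,roi in(("wrist",(270,140,405,280)),("side",(255,205,330,255)),("scene",(330,228,410,275))):
    h=cv2.cvtColor(I[n],cv2.COLOR_BGR2HSV); m=((h[...,0]<18)&(h[...,1]>140)).astype(np.uint8)*255
    c=big(m,roi); P=plane(p[n],cv2.convexHull(c).reshape(-1,2),0.0014)
    print(n,"cork",np.round(circ(P),4),c.min(0),c.max(0))
# zoomed crops
def crop(n,x0,y0,x1,y1,k,name): cv2.imwrite(name,cv2.resize(I[n][y0:y1,x0:x1],None,fx=k,fy=k,interpolation=cv2.INTER_CUBIC))
crop("scene",160,170,380,340,3.5,"pics/scz.png")
crop("side",210,190,410,390,3,"pics/siz.png")
E
```

```text
wrist black [0.6076 0.1572 0.0624] [302   2] [420 131] [361.   66.7]
side black [0.6087 0.1592 0.0667] [215 249] [282 291] [248.9 269.8]
scene black [0.6089 0.1529 0.0654] [315 203] [360 233] [335.4 218.2]
wrist cork [0.5842 0.0038 0.0673] [279 154] [396 269]
side cork [0.5866 0.0057 0.0649] [264 216] [309 248]
scene cork [0.585  0.0009 0.0657] [339 234] [402 271]
```

View pics/scz.png

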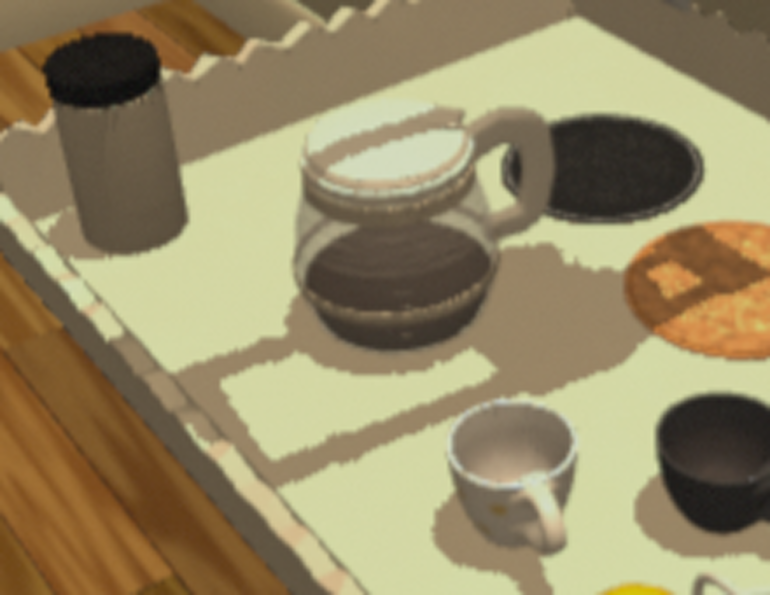

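View pics/siz.png

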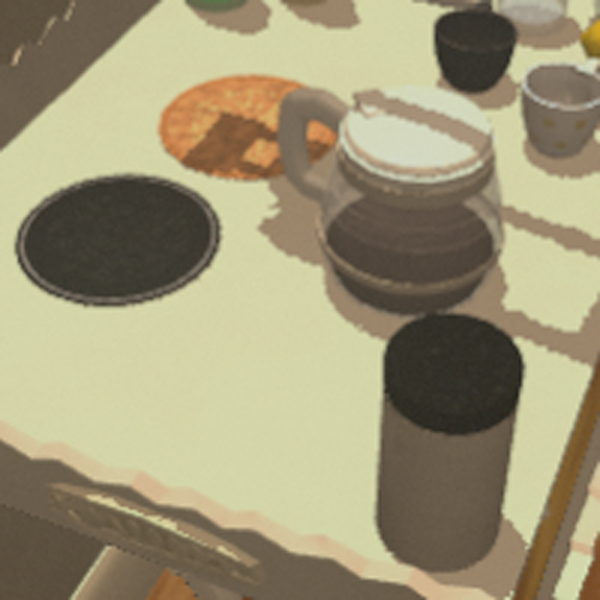

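The mat fits agree across all three views: black at about (0.608, 0.157), cork at about (0.585, 0.004), both with r near 66 mm. Next I'll measure the carafe from silhouette tangents, then the canister, mugs and tray wall.

Run:
```python
from h import *
from scipy.optimize import least_squares
p={n:manip.camera_params(n) for n in("scene","side","wrist")}
I={n:cv2.imread(f"pics/{n}0.png") for n in p}
# carafe wall tangents (pixel on body silhouette at widest)
T=[("scene",(244.5,245)),("scene",(302,243)),("side",(317,268)),("side",(377.5,268))]
def res(c):
    r=[]
    for n,px in T:
        o,d=ray(p[n],[px]); d=d[0,:2]/np.linalg.norm(d[0,:2]); v=c[:2]-o[:2]
        r.append(abs(d[0]*v[1]-d[1]*v[0])-0.0575)
    return r
s=least_squares(res,[0.42,0.13]); print("carafe",s.x,np.round(s.fun,4))
print("free R", least_squares(lambda c:np.array(res(c))+0.0575-c[2],[0.42,0.13,0.05]).x)
# dark coffee level / lid from wrist: white lid
h=cv2.cvtColor(I["wrist"],cv2.COLOR_BGR2HSV); print("lid hsv",h[70,130],h[130,110],h[100,125],h[200,200],h[50,30])
# lid by hand points of rim wrist
L=[(63,75),(80,45),(118,27),(160,38),(184,75),(185,115),(165,145),(120,157),(85,140)]
for z in(0.104,0.11,0.118): print("lid",z,np.round(circ(plane(p["wrist"],L,z)),4))
# foot from scene & side: lowest points
print("handle tip", [np.round(plane(p["wrist"],[(262,125)],z)[0],3) for z in (0.06,0.09,0.11)])
# tray wall bottoms in wrist
print("farwall",np.round(plane(p["wrist"],[(490,5),(478,120),(463,285)],0.0),3)); print("nearwall",np.round(plane(p["wrist"],[(47,10),(78,170),(95,290)],0.0),3))
# tray left edge in side: front edge
print("left edge side",np.round(plane(p["side"],[(130,300),(210,335),(330,375)],0.0),3))
# canister: foot ellipse side: tangents
T=[("scene",(183,225)),("scene",(213,225)),("side",(336,350)),("side",(381,350))]
def res2(c):
    r=[]
    for n,px in T:
        o,d=ray(p[n],[px]); d=d[0,:2]/np.linalg.norm(d[0,:2]); v=c[:2]-o[:2]
        r.append(abs(d[0]*v[1]-d[1]*v[0])-0.0335)
    return r
s=least_squares(res2,[0.35,0.28]); print("canister",s.x,np.round(s.fun,4))
# polka rim at z=.054
print("polka cup", np.round(circ(plane(p["wrist"],[(104,285),(132,259),(160,290),(135,313)],0.054)),4), np.round(circ(plane(p["scene"],[(288,300),(306,285),(325,298),(306,310)],0.054)),4))
print("dark", np.round(circ(plane(p["scene"],[(348,298),(367,286),(387,295),(367,308)],0.049)),4))
```

```text
carafe [0.42003598 0.11000384] [-0.0005 -0.0004  0.      0.0001]
free R [0.42002919 0.11000886 0.05732162]
lid hsv [ 46  23 191] [ 48  20 193] [ 16  72 148] [ 16  84 142] [17 99 98]
lid 0.104 [0.4148 0.1143 0.0484]
lid 0.11 [0.4182 0.1133 0.0473]
lid 0.118 [0.4227 0.1119 0.0459]
handle tip [array([0.512, 0.096, 0.06 ]), array([0.518, 0.093, 0.09 ]), array([0.522, 0.091, 0.11 ])]
farwall [[ 0.737  0.217  0.   ]
 [ 0.736  0.107  0.   ]
 [ 0.737 -0.084  0.   ]]
nearwall [[ 0.287  0.213  0.   ]
 [ 0.292  0.053  0.   ]
 [ 0.288 -0.091  0.   ]]
left edge side [[0.763 0.325 0.   ]
 [0.582 0.336 0.   ]
 [0.366 0.331 0.   ]]
canister [0.33786078 0.28446013] [-0.003  -0.0022  0.0012  0.0019]
polka cup [ 0.3675 -0.0647  0.0297] [ 0.3666 -0.0711  0.0303]
dark [ 0.4487 -0.1305  0.0298]
```

The carafe's axis is at (0.420, 0.110). The free-radius fit gives 57.3 mm against the given 57.5 mm, and the handle tip is about 93 mm away on the +x side. The far wall is at x=0.737, the near wall at x=0.289 and the canister at (0.338, 0.284).

The carafe has to go (0.188, 0.047), which is 194 mm at 14°. I'll cradle its near side with both fingers 70 mm apart and slide it. First I move behind the carafe, staying high.

Request:
drive_tool --motion '[0.07, 0.013, -0.034, 0, 0, 0, 0, 0.07, 0.013, -0.034, 0, 0, 0, 0, 0.07, 0.013, -0.034, 0, 0, 0, 0, 0.07, 0.013, -0.034, 0, 0, 0, 0, 0.07, 0.013, -0.034, 0, 0, 0, 0]'

```text
clock: 0.57
tcp_pos: [0.4031, 0.0654, 0.205]
eef_rot: [0.707, 0.707, -0.0, -0.0]
force: [0.7, 0.6, 0.5]
width: 0.0702
```

Request:
drive_tool --motion '[0.07, 0.0125, -0.0335, 0, 0, 0, 0, 0.07, 0.0125, -0.0335, 0, 0, 0, 0, 0.07, 0, 0, 0, 0, 0, 0.12, 0.07, 0, 0, 0, 0, 0, 0.12, 0.07, 0, 0, 0, 0, 0, 0.12]'

```text
clock: 0.98
tcp_pos: [0.3372, 0.0903, 0.2056]
eef_rot: [0.824, 0.567, 0.0, 0.0]
force: [-0.3, -0.6, -0.2]
width: 0.0702
```

Request:
drive_tool --motion '[0.07, 0, 0, 0, 0, 0, 0.12, 0.07, 0, 0, 0, 0, 0, 0.12, 0.07, 0, 0, 0, 0, 0, 0.12, 0.07, 0, 0, 0, 0, 0, 0.12, 0.07, 0, 0, 0, 0, 0, 0.12]'

```text
clock: 1.4
tcp_pos: [0.3377, 0.09, 0.2053]
eef_rot: [0.955, 0.298, -0.0, -0.0]
force: [0.2, 0.1, -0.6]
width: 0.0698
```

Request:
drive_tool --motion '[0.07, 0, 0, 0, 0, 0, 0.12, 0.07, 0, 0, 0, 0, 0, 0.12, 0.07, 0, 0, 0, 0, 0, 0.12, 0.07, 0, 0, 0, 0, 0, 0, 0.07, 0, 0, 0, 0, 0, 0]'

```text
clock: 1.82
tcp_pos: [0.3378, 0.09, 0.2053]
eef_rot: [0.992, 0.127, -0.0, -0.0]
force: [-0.7, -0.2, 0.6]
width: 0.07
```

Run:
```python
from h import *
p=manip.camera_params("wrist"); s=manip.read_state(); print(s['tcp_pos'],s['joints'],R.from_quat(s['eef_rot']).as_matrix().round(4))
im=manip.get_image("wrist")[:,:,::-1]; cv2.imwrite("pics/w1.png",im)
im=manip.get_image("side")[:,:,::-1]; cv2.imwrite("pics/s1.png",im)
import json; print(proj(p,[[0.608,0.157,0.0014],[0.42,0.11,0.123]]))
```

```text
[0.33782003 0.08999771 0.20534675] [ 6.04931258e-02 -7.57607928e-02  1.91265933e+00  2.59312885e-05
  1.30492754e+00  1.37742928e+00] [[ 9.680e-01  2.511e-01 -2.000e-04]
 [ 2.511e-01 -9.680e-01  0.000e+00]
 [-2.000e-04 -1.000e-04 -1.000e+00]]
[[331.29883943 -68.04133589]
 [330.00732263 130.93828586]]
```

View pics/w1.png

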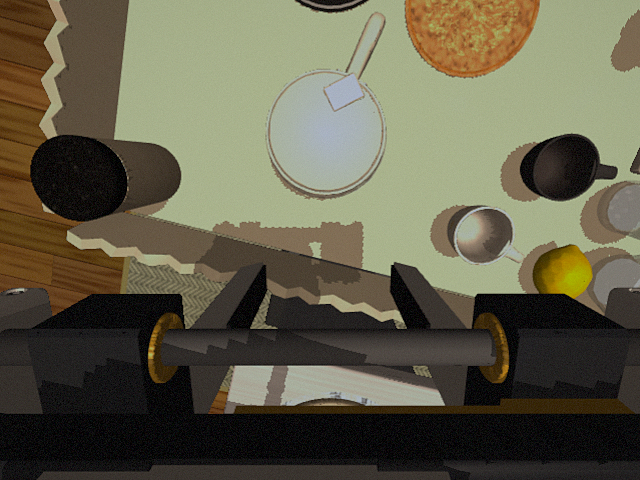

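View pics/s1.png

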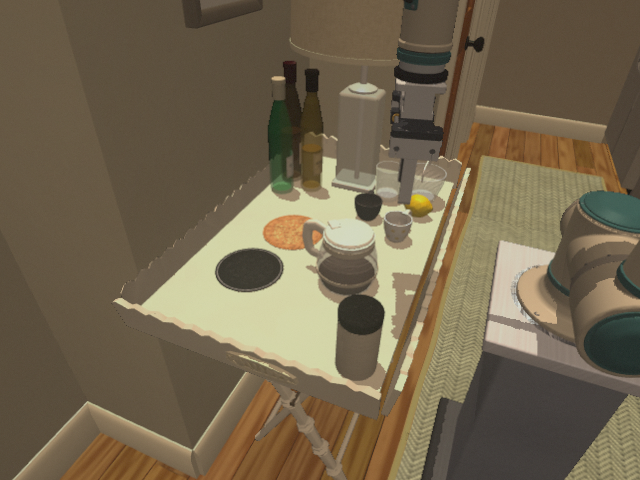

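The wrist view shows the lid centred at about (326,132), against my predicted (330,131). The fingers straddle behind it, and the near tray wall runs from (130,212) to (400,320). I'll check the lid centre, the wall clearance and the mat direction numerically.

Run:
```python
from h import *
p=manip.camera_params("wrist"); im=cv2.imread("pics/w1.png"); h=cv2.cvtColor(im,cv2.COLOR_BGR2HSV)
m=((h[...,1]<45)&(h[...,2]>140)).astype(np.uint8)*255; m[:60]=0;m[210:]=0;m[:,:250]=0;m[:,400:]=0
m=cv2.morphologyEx(m,cv2.MORPH_OPEN,np.ones((9,9),np.uint8))
c=max(cv2.findContours(m,cv2.RETR_EXTERNAL,cv2.CHAIN_APPROX_NONE)[0],key=cv2.contourArea)
print(cv2.minEnclosingCircle(c),cv2.boundingRect(c))
H=cv2.convexHull(c).reshape(-1,2)
for z in(0.108,0.115,0.12): print(z,np.round(circ(plane(p,H,z)),4))
print("wall base",np.round(plane(p,[(150,217),(250,241),(340,265),(470,298)],0.0),3))
print("wall top z.045",np.round(plane(p,[(75,237),(200,268),(260,285),(385,318)],0.045),3))
h1=plane(p,[(375,15)],0.06); print("handle tip",h1)
print("canister lid",np.round(circ(plane(p,[(31,170),(60,136),(127,185),(95,220)],0.122)),4))
s=manip.read_state(); t=s['tcp_pos']; u=R.from_quat(s['eef_rot']).as_matrix()
for C in([0.42,0.11],): print("carafe in tool",(u.T@(np.array([*C,0.06])-t)).round(4)); 
print("mat in tool",(u.T@(np.array([0.608,0.157,0])-t)).round(4))
```

```text
((329.1347961425781, 130.3126220703125), 60.15713882446289) (270, 74, 112, 116)
0.108 [0.4189 0.1133 0.0442]
0.115 [0.4184 0.1131 0.043 ]
0.12 [0.418  0.1129 0.0422]
wall base [[ 0.285  0.29   0.   ]
 [ 0.285  0.172  0.   ]
 [ 0.283  0.061  0.   ]
 [ 0.282 -0.105  0.   ]]
wall top z.045 [[0.257 0.342 0.045]
 [0.256 0.21  0.045]
 [0.254 0.144 0.045]
 [0.25  0.003 0.045]]
handle tip [[0.52720131 0.09731406 0.06      ]]
canister lid [0.3374 0.2889 0.0349]
carafe in tool [0.0845 0.0012 0.1454]
mat in tool [0.2783 0.0027 0.2054]
```

The lid centre is (0.4185, 0.113), within 3 mm of the silhouette fit, and the self-centring cradle covers that difference. The wall is at least 30 mm behind the fingers. Descending to z≈0.036 keeps the gripper body at about 0.133, above the 0.123 lid.

Request:
drive_tool --motion '[0.07, 0, 0, 0.036, 0, 0, 0, 0.07, 0, 0, 0.036, 0, 0, 0, 0.07, 0, 0, 0.036, 0, 0, 0, 0.07, 0, 0, 0.036, 0, 0, 0, 0.07, 0, 0, 0.025, 0, 0, 0]'

```text
clock: 2.33
tcp_pos: [0.3365, 0.0899, 0.0343]
eef_rot: [0.992, 0.126, -0.001, -0.0]
force: [0.8, 0.1, -0.1]
width: 0.0701
```

Request:
drive_tool --motion '[0.07, 0.006, 0, 0, 0, 0, 0, 0.07, 0.006, 0, 0, 0, 0, 0, 0.07, 0.006, 0, 0, 0, 0, 0, 0.07, 0, 0, 0, 0, 0, 0, 0.07, 0, 0, 0, 0, 0, 0]'

```text
clock: 2.75
tcp_pos: [0.3578, 0.0947, 0.038]
eef_rot: [0.992, 0.125, 0.002, 0.0]
force: [-1.1, 0.3, 0.1]
width: 0.07
```

Run:
```python
from h import *
p=manip.camera_params("wrist"); s=manip.read_state(); print(s['tcp_pos'],s['force'],R.from_quat(s['eef_rot']).as_matrix().round(4))
cv2.imwrite("pics/w2.png",manip.get_image("wrist")[:,:,::-1])
cv2.imwrite("pics/s2.png",manip.get_image("side")[:,:,::-1])
s=manip.read_state(); print(s['clock'],s['tcp_pos'],s['force'])
```

```text
[0.35780581 0.09470111 0.03798667] [-1.0658017   0.28238704  0.14071103] [[ 9.686e-01  2.488e-01  4.100e-03]
 [ 2.488e-01 -9.686e-01  2.000e-04]
 [ 4.100e-03  8.000e-04 -1.000e+00]]
2.85 [0.3563273  0.09452946 0.0374979 ] [-0.43702971  0.12430121 -0.20815838]
```

View pics/w2.png

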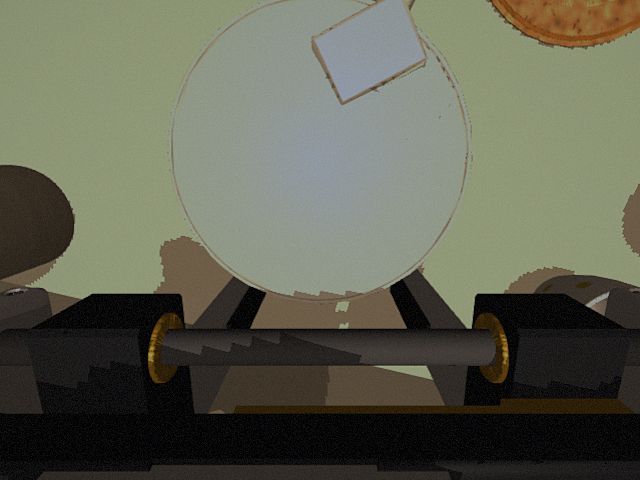

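View pics/s2.png

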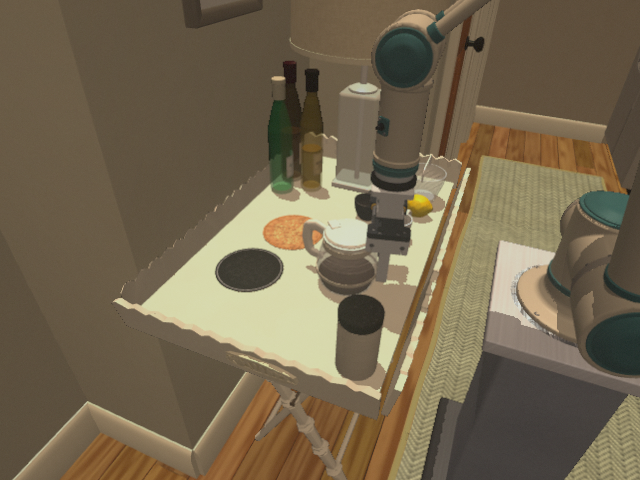

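The wrist view shows the lid centred at (321,150) between the finger edges at (250,290) and (405,290). The carafe is therefore about 2 mm left of the tool line and still roughly 12 mm clear. Now I start the push slowly.

Request:
drive_tool --motion '[0.07, 0.004, 0, 0, 0, 0, 0, 0.07, 0.004, 0, 0, 0, 0, 0, 0.07, 0.004, 0, 0, 0, 0, 0, 0.07, 0.004, 0, 0, 0, 0, 0, 0.07, 0.004, 0, 0, 0, 0, 0]'

```text
clock: 3.27
tcp_pos: [0.3736, 0.0995, 0.0362]
eef_rot: [0.992, 0.125, -0.002, -0.0]
force: [-4.1, -1.1, 2.6]
width: 0.0702
```

Request:
drive_tool --motion '[0.07, 0.005, 0, 0, 0, 0, 0, 0.07, 0.005, 0, 0, 0, 0, 0, 0.07, 0.005, 0, 0, 0, 0, 0, 0.07, 0.005, 0, 0, 0, 0, 0, 0.07, 0.005, 0, 0, 0, 0, 0]'

```text
clock: 3.68
tcp_pos: [0.3999, 0.1057, 0.0364]
eef_rot: [0.992, 0.125, 0.0, 0.0]
force: [-1.1, -1.3, -0.9]
width: 0.0699
```

Run:
```python
from h import *
cv2.imwrite("pics/s3.png",manip.get_image("side")[:,:,::-1])
cv2.imwrite("pics/c3.png",manip.get_image("scene")[:,:,::-1])
a=np.hstack([cv2.imread("pics/s3.png")[150:400,180:480],cv2.imread("pics/c3.png")[150:400,140:440]]); cv2.imwrite("pics/a3.png",cv2.resize(a,None,fx=1.33,fy=1.33))
s=manip.read_state(); print(s['clock'],s['tcp_pos'],s['force'])
```

```text
3.7833 [0.4010109  0.10589051 0.03658076] [-0.43424997  0.26297685 -0.42189135]
```

View pics/a3.png

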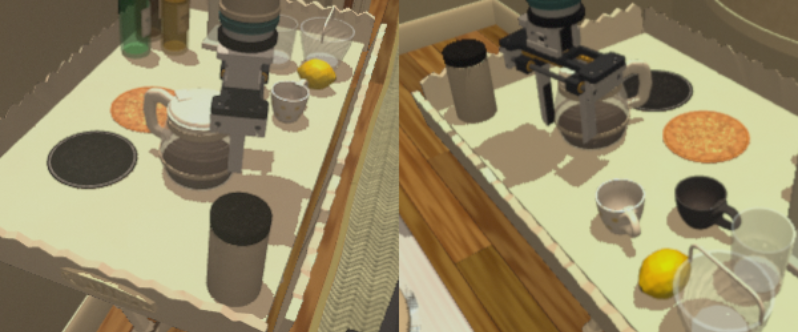

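The carafe is upright and seated between both fingers (side crop about (195,150), scene crop (592,110)), with the handle leading toward the mat. The mugs and canister are unmoved. I'll continue the slide.

Request:
drive_tool --motion '[0.07, 0.006, 0, 0, 0, 0, 0, 0.07, 0.007, 0, 0, 0, 0, 0, 0.07, 0.007, 0, 0, 0, 0, 0, 0.07, 0.007, 0, 0, 0, 0, 0, 0.07, 0.007, 0, 0, 0, 0, 0]'

```text
clock: 4.2
tcp_pos: [0.4331, 0.1143, 0.0365]
eef_rot: [0.992, 0.125, 0.0, 0.0]
force: [-1.8, 0.0, 0.3]
width: 0.07
```

Request:
drive_tool --motion '[0.07, 0.007, 0, 0, 0, 0, 0, 0.07, 0.007, 0, 0, 0, 0, 0, 0.07, 0.007, 0, 0, 0, 0, 0, 0.07, 0.007, 0, 0, 0, 0, 0, 0.07, 0.006, 0, 0, 0, 0, 0]'

```text
clock: 4.62
tcp_pos: [0.4659, 0.1227, 0.0365]
eef_rot: [0.992, 0.125, 0.0, 0.0]
force: [-1.8, -0.5, -0.1]
width: 0.07
```

Request:
drive_tool --motion '[0.07, 0.006, 0, 0, 0, 0, 0, 0.07, 0.006, 0, 0, 0, 0, 0, 0.07, 0.006, 0, 0, 0, 0, 0, 0.07, 0.005, 0, 0, 0, 0, 0, 0.07, 0.004, 0, 0, 0, 0, 0]'

```text
clock: 5.03
tcp_pos: [0.4919, 0.1293, 0.0365]
eef_rot: [0.992, 0.125, 0.0, 0.0]
force: [-1.5, -0.4, -0.7]
width: 0.0701
```

Run:
```python
from h import *
cv2.imwrite("pics/s4.png",manip.get_image("side")[:,:,::-1])
cv2.imwrite("pics/c4.png",manip.get_image("scene")[:,:,::-1])
a=np.hstack([cv2.resize(cv2.imread("pics/s4.png")[190:330,200:400],None,fx=2,fy=2,interpolation=cv2.INTER_CUBIC),cv2.resize(cv2.imread("pics/c4.png")[160:300,220:420],None,fx=2,fy=2,interpolation=cv2.INTER_CUBIC)]); cv2.imwrite("pics/a4.png",a)
s=manip.read_state(); print(s['clock'],s['tcp_pos'],s['force'])
p=manip.camera_params("wrist"); im=manip.get_image("wrist")[:,:,::-1]; cv2.imwrite("pics/w4.png",im)
```

```text
5.1333 [0.49251696 0.1294435  0.03658984] [-0.06639888 -0.30642632 -0.20079691]
```

View pics/a4.png

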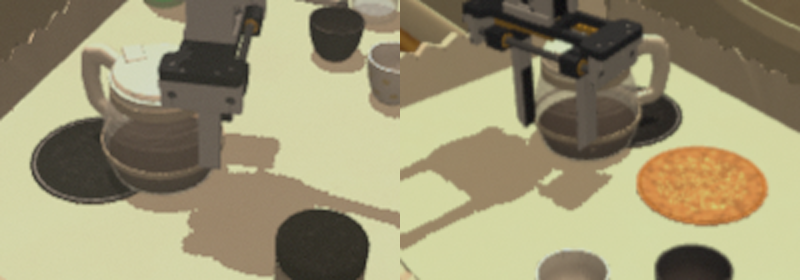

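View pics/w4.png

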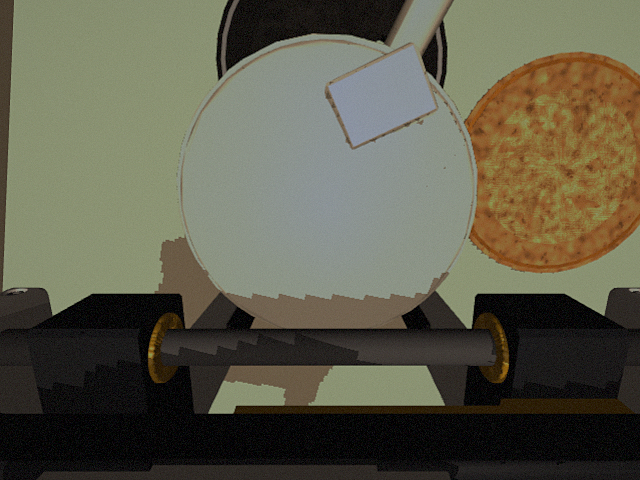

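In the wrist view the lid is now centred at column 329, spanning 183 to 476, on the tool line. The mat appears ahead, spanning columns 219 to 446 with its centre near column 332. I'll compute the remaining distance.

Run:
```python
from h import *
p=manip.camera_params("wrist"); s=manip.read_state(); M=R.from_quat(s['eef_rot']).as_matrix(); t=s['tcp_pos']; print(t)
L=[(182,180),(187,140),(205,100),(235,65),(275,43),(330,35),(465,130),(474,160),(477,190),(190,235),(468,240)]
for z in(0.104,0.110,0.115):
    c=circ(plane(p,L,z)); print("lid",z,np.round(c,4),"tool",(M.T@(np.array([c[0],c[1],0])-t)).round(4)[:2])
m=[(219,60),(219,40),(222,20),(228,5),(222,75)]+[(446,40),(446,60),(440,10)]
mm=plane(p,m,0.0014); print("mat pts",circ(mm)); 
# mat centre with radius .068
print("mat lateral extents tool y",(M.T@(mm-t).T).T[:,1].round(4))
# side tangents of carafe: 
ps=manip.camera_params("side"); pc=manip.camera_params("scene")
a=cv2.imread("pics/s4.png")
from scipy.optimize import least_squares
T=[(ps,(200+103/2,190+140/2)),(pc,(220+537/2,160+105/2)),(pc,(220+642/2,160+105/2))]
def res(c):
    r=[]
    for q,px in T:
        o,d=ray(q,[px]); d=d[0,:2]/np.linalg.norm(d[0,:2]); v=c[:2]-o[:2]
        r.append(abs(d[0]*v[1]-d[1]*v[0])-0.0575)
    return r
g=least_squares(res,[0.55,0.145]); print("tangent",g.x.round(4),np.round(g.fun,4),"tool",(M.T@(np.array([*g.x,0])-t)).round(4)[:2])
```

```text
[0.49228673 0.12941338 0.0366383 ]
lid 0.104 [0.5419 0.1421 0.0494] tool [ 0.0511 -0.    ]
lid 0.11 [0.5425 0.1423 0.0468] tool [ 0.0518 -0.    ]
lid 0.115 [0.5431 0.1425 0.0446] tool [ 0.0523 -0.0001]
mat pts (np.float64(0.6097926148515208), np.float64(0.15691256408195392), np.float64(0.06646420184772277))
mat lateral extents tool y [-0.0642 -0.0634 -0.0609 -0.057  -0.063   0.0682  0.069   0.0635]
tangent [ 0.7233 -0.14  ] [ 0.0046 -0.0413  0.042 ] tool [0.1569 0.3183]
```

Request:
drive_tool --motion '[0.07, 0.006, 0.0003, 0, 0, 0, 0, 0.07, 0.007, 0.0003, 0, 0, 0, 0, 0.07, 0.007, 0.0003, 0, 0, 0, 0, 0.07, 0.007, 0.0003, 0, 0, 0, 0, 0.07, 0.006, 0.0003, 0, 0, 0, 0]'

```text
clock: 5.6
tcp_pos: [0.5246, 0.1361, 0.0365]
eef_rot: [0.992, 0.125, 0.0, -0.0]
force: [-2.6, -0.5, 1.5]
width: 0.0701
```

Request:
drive_tool --motion '[0.07, 0.006, 0.0002, 0, 0, 0, 0, 0.07, 0.006, 0.0002, 0, 0, 0, 0, 0.07, 0.005, 0.0001, 0, 0, 0, 0, 0.07, 0.004, 0, 0, 0, 0, 0, 0.07, 0.003, 0, 0, 0, 0, 0]'

```text
clock: 6.02
tcp_pos: [0.5474, 0.1415, 0.0365]
eef_rot: [0.992, 0.125, 0.0, 0.0]
force: [-2.5, -0.6, 0.9]
width: 0.0701
```

Run:
```python
from h import *
cv2.imwrite("pics/s5.png",manip.get_image("side")[:,:,::-1])
cv2.imwrite("pics/c5.png",manip.get_image("scene")[:,:,::-1])
a=np.hstack([cv2.resize(cv2.imread("pics/s5.png")[190:330,200:400],None,fx=2,fy=2,interpolation=cv2.INTER_CUBIC),cv2.resize(cv2.imread("pics/c5.png")[160:300,220:420],None,fx=2,fy=2,interpolation=cv2.INTER_CUBIC)]); cv2.imwrite("pics/a5.png",a)
s=manip.read_state(); print(s['clock'],s['tcp_pos'],s['force'])
im=manip.get_image("wrist")[:,:,::-1]; cv2.imwrite("pics/w5.png",im)
print(manip.read_state()['tcp_pos'])
```

```text
6.1167 [0.54785435 0.1416286  0.03650437] [-1.04476778 -0.43810837  0.09940553]
[0.54780782 0.14159489 0.03655221]
```

View pics/a5.png

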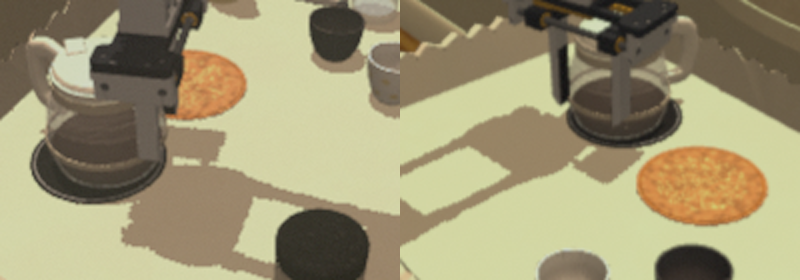

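View pics/w5.png

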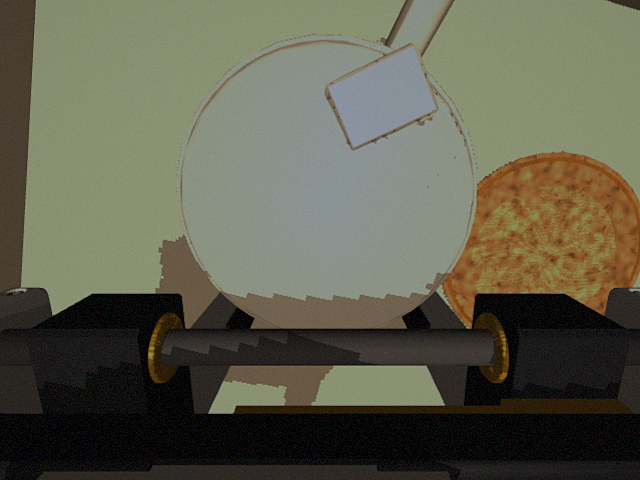

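The carafe sits in the cradle unchanged, with its axis at about (0.599, 0.155). It's already on the mat and about 10 mm short of the centre. A small final push follows.

Request:
drive_tool --motion '[0.07, 0.003, 0, 0, 0, 0, 0, 0.07, 0.003, 0, 0, 0, 0, 0, 0.07, 0.0025, 0, 0, 0, 0, 0, 0.07, 0.0015, 0, 0, 0, 0, 0, 0.07, 0, 0, 0, 0, 0, 0]'

```text
clock: 6.58
tcp_pos: [0.5571, 0.144, 0.0365]
eef_rot: [0.992, 0.125, 0.0, -0.0]
force: [-2.0, -0.3, 0.9]
width: 0.07
```

Run:
```python
from h import *
cv2.imwrite("pics/s6.png",manip.get_image("side")[:,:,::-1])
cv2.imwrite("pics/c6.png",manip.get_image("scene")[:,:,::-1])
a=np.hstack([cv2.resize(cv2.imread("pics/s6.png")[200:300,200:300],None,fx=4,fy=4,interpolation=cv2.INTER_CUBIC),cv2.resize(cv2.imread("pics/c6.png")[160:260,290:390],None,fx=4,fy=4,interpolation=cv2.INTER_CUBIC)]); cv2.imwrite("pics/a6.png",a)
s=manip.read_state(); print(s['clock'],s['tcp_pos'],s['force'])
M=R.from_quat(s['eef_rot']).as_matrix(); print("axis est",s['tcp_pos']+0.0525*M[:,0])
```

```text
6.6833 [0.5570419  0.14398873 0.03652861] [-1.54409993 -0.22421833 -0.72669414]
axis est [0.6078998  0.15701643 0.03658449]
```

View pics/a6.png

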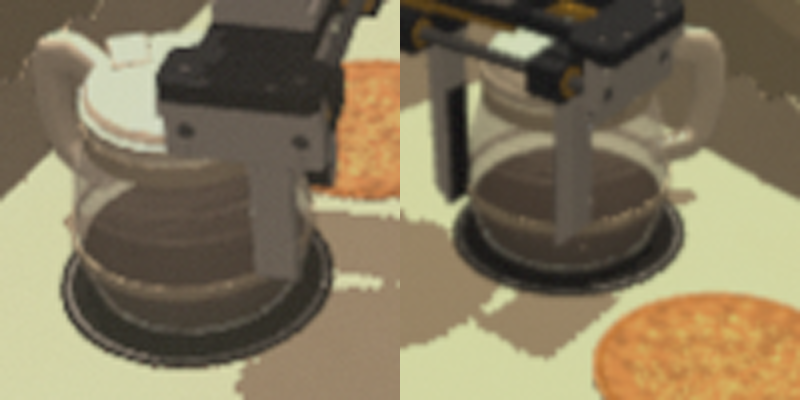

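The side crop shows the foot evenly ringed by the mat (foot front at (175,330), mat front at (185,365)), and the scene crop agrees. The axis estimate is (0.608, 0.157). Now I back straight off, then rise.

Request:
drive_tool --motion '[0.07, -0.004, 0, 0, 0, 0, 0, 0.07, -0.01, 0, 0, 0, 0, 0, 0.07, -0.016, 0, 0, 0, 0, 0, 0.07, -0.016, 0, 0, 0, 0, 0, 0.07, -0.016, 0, 0, 0, 0, 0]'

```text
clock: 7.1
tcp_pos: [0.4954, 0.1282, 0.0365]
eef_rot: [0.992, 0.125, 0.0, 0.0]
force: [-0.1, 0.1, 0.3]
width: 0.0702
```

Request:
drive_tool --motion '[0.07, -0.01, 0, -0.02, 0, 0, 0, 0.07, -0.01, 0, -0.035, 0, 0, 0, 0.07, -0.01, 0, -0.035, 0, 0, 0, 0.07, -0.01, 0, -0.035, 0, 0, 0, 0.07, 0, 0, -0.035, 0, 0, 0]'

```text
clock: 7.52
tcp_pos: [0.4546, 0.1181, 0.198]
eef_rot: [0.992, 0.125, -0.001, 0.0]
force: [-0.0, 0.6, -0.2]
width: 0.0699
```

Request:
drive_tool --motion '[0.07, 0, 0, -0.015, 0, 0, 0, 0.07, 0, 0, 0, 0, 0, 0, 0.07, 0, 0, 0, 0, 0, 0, 0.07, 0, 0, 0, 0, 0, 0, 0.07, 0, 0, 0, 0, 0, 0]'

```text
clock: 7.93
tcp_pos: [0.4563, 0.1184, 0.2095]
eef_rot: [0.992, 0.125, -0.002, -0.0]
force: [0.3, -0.6, -1.1]
width: 0.0698
```

Run:
```python
from h import *
for n in("side","scene","wrist"): cv2.imwrite(f"pics/{n}7.png",manip.get_image(n)[:,:,::-1])
a=np.hstack([cv2.resize(cv2.imread("pics/side7.png")[200:300,200:300],None,fx=4,fy=4,interpolation=cv2.INTER_CUBIC),cv2.resize(cv2.imread("pics/scene7.png")[160:260,290:390],None,fx=4,fy=4,interpolation=cv2.INTER_CUBIC)]); cv2.imwrite("pics/a7.png",a)
s=manip.read_state(); print(s['clock'],s['tcp_pos'],s['force'],s['joint_velocities'].round(3))
```

```text
8.0833 [0.45692893 0.11850094 0.20999141] [ 0.46058744 -0.12319553 -0.3764978 ] [ 0.001 -0.005 -0.011 -0.001  0.002  0.001]
```

View pics/a7.png

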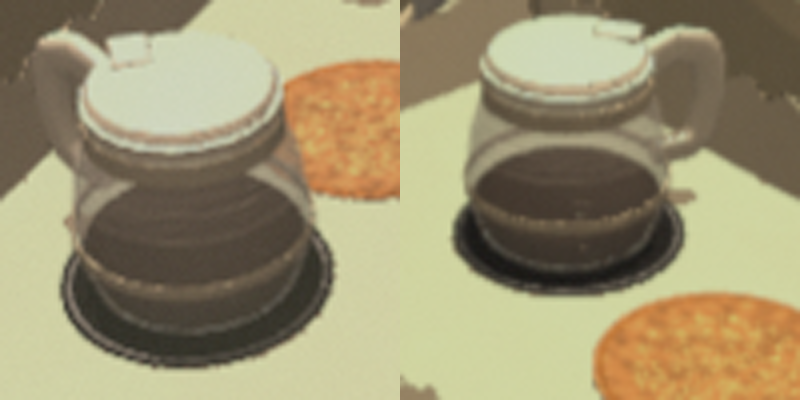

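View pics/wrist7.png

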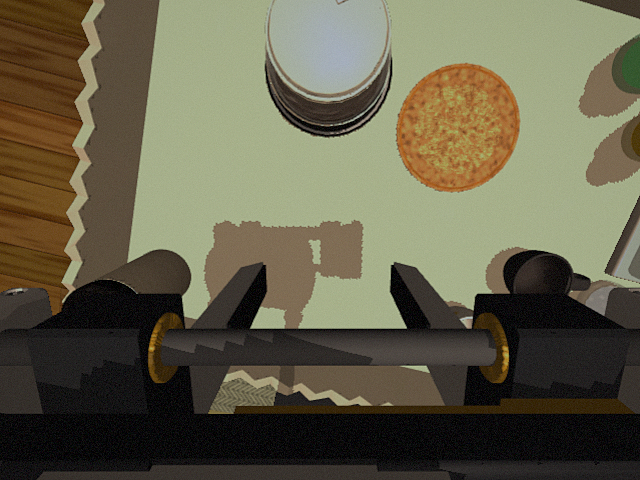

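View pics/scene7.png

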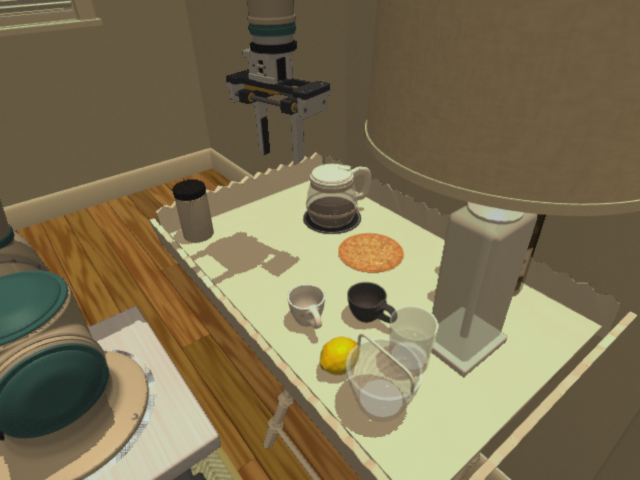

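The wrist, side and scene views show the carafe free-standing on the black mat. The mugs (scene (306,300), (367,300)) and canister (192,210) are in their original places. One last numeric check before handing in.

Run:
```python
from h import *
from scipy.optimize import least_squares
ps=manip.camera_params("side"); pc=manip.camera_params("scene")
T=[(ps,(218.8,255)),(ps,(278.7,255)),(pc,(306.2,206)),(pc,(357,206))]
def res(c):
    r=[]
    for q,px in T:
        o,d=ray(q,[px]); d=d[0,:2]/np.linalg.norm(d[0,:2]); v=c[:2]-o[:2]
        r.append(abs(d[0]*v[1]-d[1]*v[0])-0.0575)
    return r
g=least_squares(res,[0.608,0.157]); print("axis",g.x.round(4),np.round(g.fun,4))
# mat again in scene, now handle no longer over it: rim points by zoomed crop
m=[(455,235),(460,258),(480,275),(520,290),(565,295),(620,287),(660,268),(683,240)]
m=[(290+(x-400)/4,160+y/4) for x,y in m]; print("mat scene",np.round(circ(plane(pc,m,0.0014)),4))
m=[(63,290),(75,325),(105,348),(150,363),(190,367),(240,358),(290,335),(320,305),(333,270)]
m=[(200+x/4,200+y/4) for x,y in m]; print("mat side",np.round(circ(plane(ps,m,0.0014)),4))
# others moved? difference of images around mugs/canister
for n,rois in(("scene",[("polka",285,283,328,328),("dark",345,284,398,322),("can",172,180,214,242)]),("side",[("can",334,295,385,380)])):
    a=cv2.imread(f"pics/{n}0.png",0).astype(np.float32);b=cv2.imread(f"pics/{n}7.png",0).astype(np.float32)
    for k,x0,y0,x1,y1 in rois: print(n,k,np.round(cv2.phaseCorrelate(a[y0:y1,x0:x1].copy(),b[y0:y1,x0:x1].copy()),2).tolist() if False else cv2.phaseCorrelate(a[y0:y1,x0:x1].copy(),b[y0:y1,x0:x1].copy()))
```

```text
axis [0.6084 0.1544] [0.0001 0.0001 0.0006 0.0006]
mat scene [0.6074 0.1527 0.0666]
mat side [0.6076 0.1594 0.0665]
scene polka ((0.3725990697746333, 0.19640714229242207), 0.8162408951182424)
scene dark ((-0.0057724870245650095, 0.003233476962059001), 1.007839356859525)
scene can ((0.4978057072373723, -0.029805170296889116), 0.964133367439111)
side can ((0.017155585004019258, -0.07706499695055413), 0.8972244439301668)
```

Run:
```python
from bench import manip
print(manip.read_state()['force'].round(2)); print(manip.hand_in())
```

```text
[ 0.46 -0.12 -0.38]
the job is handed in; nothing more can be done
None
```

The carafe now stands upright in the middle of the black mat with its whole foot on it, and I have handed the job in. I cradled its near side between the two fingers, set 70 mm apart with tips about 37 mm up. I then slid it about 190 mm, backed straight off and rose clear. The slide and retreat ended at about 8 s on the robot clock, and the highest force read after any move was about 5 N.

**Placement:** After release I measured the carafe's axis at (0.608, 0.154). The mat centre came out at (0.607, 0.153) in the scene view and (0.608, 0.159) in the side view. These two disagree by about 7 mm in y. The offset is therefore about 5 mm at most, and the foot has 22 mm of room all round.

**Mugs and canister:** Comparing the before and after pictures showed shifts of 0.5 pixel or less. The polka mug (about 0.4 px) and the canister in the scene view (0.5 px) showed the most. I put that down to the changed shadows, since the side view showed the canister at under 0.1 px.

**One check that failed:** A mid-push silhouette fit gave a meaningless position because I misread a crop offset. I discarded it and relied on the wrist view of the lid for that step.

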